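Lock the vacuum canister and hold the hand gauge on its valve

TASK

Turn the lock ring on the steel canister's lid clockwise (seen from above) until its upright tab stands in line with the dark locked mark on the canister's rim. Then lift the hand gauge out of the wooden rest and hold it upright with its foot on the middle of the lid's round rubber valve pad, pressed lightly so that the pad sinks about half its 10 mm travel. Finish while still holding the gauge there, and leave the tamper, the measuring cup, the scoop and the butter where they are.

Things in the scene. Friction and masses are not known exactly. Their poses are not given: they have to be found in the camera images.
- canister: Fixed steel canister on the striped board, 144 mm across its rim, with a beech lid (top face 88 mm above the canister's underside). Origin: centre of its underside, on the board's top; z up. Its own +x points from the lid's centre to the valve. The lid is otherwise flat but for a 14 mm screw head, 2.5 mm high, on the other side.
- ring (a joint): Aluminium lock ring, turning about the canister's vertical axis, rad. 0 = fully open, grows clockwise seen from above; the tab is in line with the locked mark at 1.05; stop at 1.2. It stays where it is left (friction about 0.12 N m, some 2 N at the tab). The ring measures 124 mm outside, 98 mm inside, and its top is 90 mm above the canister's underside.
- ring_tab (a point): Centre of the top end of the lock ring's upright tab, 54 mm from the canister's axis. The tab is 12 mm thick along the direction of turning, 18 mm radially, and rises 36 mm above the ring. Turns with the ring.
- lock_mark (a point): Top of the locked mark, a small dark radial rib (22 mm long, 7 mm wide) fixed on the canister's rim just outside the ring, 72 mm from the canister's axis and 86 mm above its underside.
- valve_pad (a point): Centre of the top of the round rubber valve pad, 26 mm across, marked with a thin ring; 22 mm from the lid's centre, 14 mm above the lid when free. Moves down with the pad.
- valve (a joint): How far the valve pad is pressed down, m: 0 free, 0.010 at its stop. Spring of 800 N/m (half way is 4 N), returns by itself.
- gauge: Hand gauge, loose, 110 g (may differ by a quarter), 136 mm tall, upright in one of the rest's two holes. Origin: centre of the underside of its rubber foot (16 mm across); z up the gauge. Going up: 12 mm stem, 31 mm shoulder disc at 42 to 50 mm that sits on the rest, round dial case 48 mm across at 49 to 97 mm (22 mm thick along its x, dials facing +x and -x), black grip on top.
- gauge_grip (a point): Where to pinch the gauge's black grip: on the gauge's axis, 118 mm above the foot's underside. The grip spans 94 to 136 mm above the foot and measures 24 mm along the gauge's x, 30 mm along its y.
- rest: Fixed beech block on the board, 70 mm (its x) by 170 mm (its y) by 48 mm high, with two 20 mm holes right through at 50 mm either side of its centre along its y; origin at the centre of its underside. Lift the gauge at least 45 mm to clear it.
- tamper: Wooden pastry tamper, loose, in the rest's other hole; 106 mm tall, round wooden knob on top, no dial. Origin at its foot. Leave it alone.
- cup: Clear plastic measuring cup, 72 mm across, 36 mm high, with a 60 mm handle, loose on the board's middle. Origin: centre of its underside. Leave it alone.
- scoop: Clear plastic scoop, 44 mm across, 28 mm high, with a 40 mm handle, loose on the board's middle. Leave it alone.
- butter: Butter pack, 60 x 110 x 36 mm, loose at the board's far edge. Leave it alone.
There are look-alikes about, which are no part of the job. What is meant by the gauge is not red, and is the larger of those in its own colour.

How it is judged:
By the outcome, as a careful person would: the job done as asked, in the order asked, and still so for the second after the job is handed in, while the arm keeps its last pose, push and grip.
It also fails if it takes over 58 s, if anything falls off the work surface, if the arm or the gripper's body presses on something with over 40 N, if the wrist force passes 120 N, or if a joint passes its speed limit or range.

ROBOT

A 7-joint arm with a two-finger parallel gripper is mounted at the origin on the work surface. World frame = base frame: x ahead of the robot, y to its left, z up, the work surface at z = 0. Lengths are in m, angles in rad, forces in N, time in s.
With the tool pointing down it reaches from about 0.425 to 0.95 m from the base axis. Payload 16.7 kg.
Tool frame: the origin (TCP) lies between the finger pads; the fingertips stand 22 mm ahead of it and the grasp point (between the pads) lies 3 mm ahead of it; z points along the fingers, y is the line along which they close (so a half turn about z gives the same grasp; the last joint's range is limited). The gripper opens to 94 mm and grips with 3 to 60 N. Pads are 16 mm wide; open, the fingers measure 119 mm over their backs; the gripper's body (75 mm by 177 mm) begins 78 mm behind the grasp point.
Start: joints at [0.987, 0.426, 0.074, 1.606, -0.034, 1.111, -0.067], TCP at [0.284, -0.612, 0.227] pointing down, gripper open.
Joint ranges: [-2.85, 2.85], [-0.5, 2.14], [-1.23, 1.37], [0.21, 2.46], [-1.02, 4.16], [0.16, 2.05], [-2.73, 2.73]. Speed limits (rad/s): [1.89, 1.89, 2.39, 2.39, 3.01, 3.01, 3.01].

INTERFACE

Orientations are given as [roll, pitch, yaw] about the fixed x, y, z axes, in that order (R = Rz(yaw) Ry(pitch) Rx(roll)).
In Python, from plant import bot gives the robot as it stands.
- The arm moves only by the tool play_rows, never from a script. Its argument "targets" is a list of rows, each a list of 3 entries, a list of its own where there are three numbers: the shift along the world's x, y, z in m, then the turn, a rotation vector about the world's x, y, z in rad, then the opening, from 0 (shut) to 1 (fully open). In form: [[[tx, ty, tz], [rx, ry, rz], gripper], ...]. A call has 1 to 10 rows; each row is the pose to reach, as a shift and turn from the pose commanded when the call began; what a row does not reach only later rows make up. A row lasts 1/10 s, in which the tool goes at most 50 mm and 8.59 degrees, less where a joint would pass 70% of its speed; a pose out of reach is approached as far as the arm can. A call with a gripper value outside its range is refused whole. The fingers move at their own pace and stop on an object; "newtons" is the grip in N (left out, the last holds). Time passes only in rows, so rows that repeat a pose let the fingers close. It gives the time, the measured TCP pose, the force, the opening and the grip force at its end, in the units of the state.
- bot.observe(): the state, without advancing time (a new reading comes with each control period).
- bot.capture(name): name is "scene" or "top"; returns a dict with "pixels" (480x640x3 uint8, blue, green, red), "vertical_fov" (degrees; the focal length in pixels is half the picture's height over the tangent of half this angle, whatever the lens; pixels are square), "cx", "cy" (the principal point, pixels), "position" and "rotation" of the camera in the world. Camera axes: x right, y down, z forward; pixel columns grow to the right and rows downward; lengths in m; the calibration is good to about 2 mm. A picture is of the moment at which its call begins. There is no depth.
- bot.finish_job(): hands the job in; it is judged then, once.
Trained networks look in the newest picture that a camera, given by its name, has taken for a name from the list of things; names that differ only in an ending like _2 or _b are one class to them, and where a whole thing is asked for, a point or a joint stands for the part that bears it (a point fixed in the world has none). Each returns a list of dicts, best first, with "conf" (0 to 1); they miss things now and then, are a little off and sometimes report something else, mostly with a low value. They report only what shows in the picture. A call takes as long as a camera call. They do not tell look-alikes from the thing itself.
- bot.find_in(target, camera): "rect" ([centre column, centre row, width, height] in pixels, round what is visible of it).
- bot.place_of(target, camera): "position" ([column, row] in pixels: a listed point, or the origin of a listed thing).
The state is a dict: "clock": time; "q": joint angles; "qvel": joint speeds; "tau": joint torques, N m; "tool_pos": TCP position; "tcp_rot": TCP orientation; "ft_force": force on the tool from outside, world axes, zero at the start; "torque": the same for the moment, N m; "finger_gap": opening from 0.0 (shut) to 1.0 (fully open); "grasp_force": force on a finger pad.
Only numpy, scipy, OpenCV 4.12 (cv2) and the standard library are available. Lean on these libraries where they do the work, as an engineer would, in place of code of your own. Each camera call takes 0.05 s, during which the arm holds its last target. There are 200 camera calls.

## Working session

There is one attempt and no reset: what is moved stays moved. The work goes in short steps, Python scripts to look and compute and a tool call to move; the robot and the scene stay as the last step left them, time stands still between calls to the robot, and variables do not carry over. Pictures are saved under pics/ and viewed, at most 10 in all, crops included, and the job is handed in when it is done.

Besides the shell and the picture viewer there is one more tool, called after ">>>" by a JSON object that holds its "api" and its "payload". play_rows: Moves the arm, as the interface text tells. Its arguments: {"type":"object","properties":{"targets":{"type":"array"},"newtons":{"type":"number"}},"required":["targets"]}

```bash
mkdir -p pics
cat > h.py <<'E'
import numpy as np, cv2
from plant import bot
def cam(n):
    c=bot.capture(n); return c
def ray(c,p):
    f=240/np.tan(np.radians(c["vertical_fov"])/2)
    d=np.array([(p[0]-c["cx"])/f,(p[1]-c["cy"])/f,1.]); d=np.array(c["rotation"])@d
    return np.array(c["position"]),d/np.linalg.norm(d)
def onz(c,p,z):
    o,d=ray(c,p); return o+d*(z-o[2])/d[2]
def tri(rs):
    A=sum(np.eye(3)-np.outer(d,d) for o,d in rs); b=sum((np.eye(3)-np.outer(d,d))@o for o,d in rs)
    x=np.linalg.solve(A,b); return x,[np.linalg.norm(np.cross(x-o,d)) for o,d in rs]
def proj(c,X):
    f=240/np.tan(np.radians(c["vertical_fov"])/2)
    v=np.array(c["rotation"]).T@(np.array(X)-c["position"]); return [round(v[0]/v[2]*f+c["cx"],1),round(v[1]/v[2]*f+c["cy"],1)]
E
python3 - <<'E'
from h import *
s=bot.observe(); print({k:np.round(s[k],3).tolist() for k in s})
for n in("scene","top"):
    c=cam(n); cv2.imwrite(f"pics/{n}1.png",c["pixels"]); print(n,np.round(c["position"],3),c["vertical_fov"],c["cx"],c["cy"],np.round(c["rotation"],3).tolist())
    for t in("canister","ring_tab","lock_mark","valve_pad","gauge","gauge_grip","rest","tamper"):
        print(t,[(np.round(r["position"],1).tolist(),round(r["conf"],2)) for r in bot.place_of(t,n)][:4])
E
```

```text
{'clock': 0.0, 'q': [0.987, 0.427, 0.074, 1.607, -0.034, 1.111, -0.067], 'qvel': [-0.001, 0.003, -0.0, -0.001, -0.001, -0.0, 0.001], 'tau': [-0.004, -93.583, 3.665, -45.418, -0.049, 0.021, 0.0], 'tool_pos': [0.284, -0.612, 0.227], 'tcp_rot': [-3.14, 0.0, 0.435], 'ft_force': [-0.085, -0.715, 0.133], 'torque': [0.033, 0.02, -0.038], 'grasp_force': 0.0, 'finger_gap': 1.0}
scene [0.989 0.836 0.741] 51.0322113261504 318.73868614886624 231.89606867474765 [-2.209, 0.002, 2.614]
canister [([238.5, 196.0], 0.69), ([328.1, 265.2], 0.47)]
ring_tab [([253.3, 147.1], 0.86)]
lock_mark [([269.1, 170.3], 0.91)]
valve_pad [([228.1, 162.2], 0.38)]
gauge [([434.5, 373.4], 0.91), ([472.4, 349.8], 0.72), ([328.3, 266.0], 0.61)]
gauge_grip [([482.2, 317.9], 0.79), ([444.6, 330.5], 0.73), ([328.3, 220.2], 0.58)]
rest [([227.5, 161.6], 0.2)]
tamper [([343.3, 297.7], 0.75)]
top [0.337 0.095 1.32 ] 43.78860381434784 322.0655778558727 238.93018105907828 [-2.945, 0.005, -1.591]
canister [([475.9, 230.7], 0.76), ([260.5, 246.4], 0.56)]
ring_tab [([490.8, 238.7], 0.95)]
lock_mark [([458.6, 243.5], 0.75)]
valve_pad [([488.0, 214.3], 0.71), ([365.9, 188.7], 0.69)]
gauge [([305.8, 257.5], 0.85), ([162.0, 275.7], 0.83), ([167.3, 327.5], 0.59), ([367.0, 299.8], 0.15)]
gauge_grip [([303.9, 249.5], 0.81), ([156.2, 323.1], 0.76), ([149.1, 268.3], 0.68), ([487.6, 209.7], 0.66)]
rest [([282.0, 254.7], 0.58)]
tamper [([259.5, 246.4], 0.67), ([358.8, 238.4], 0.66)]
```

View pics/scene1.png

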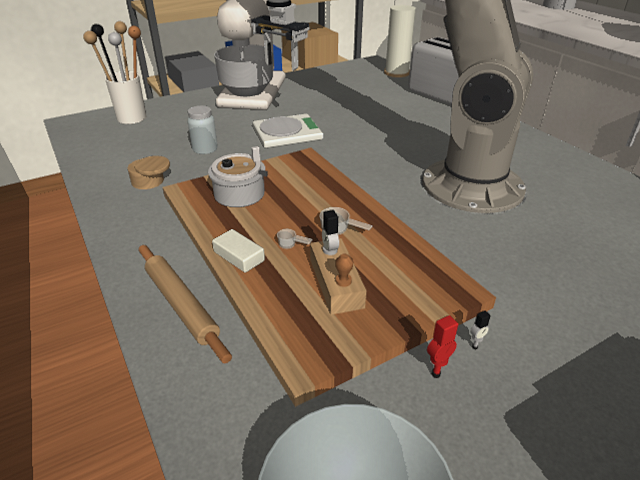

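View pics/top1.png

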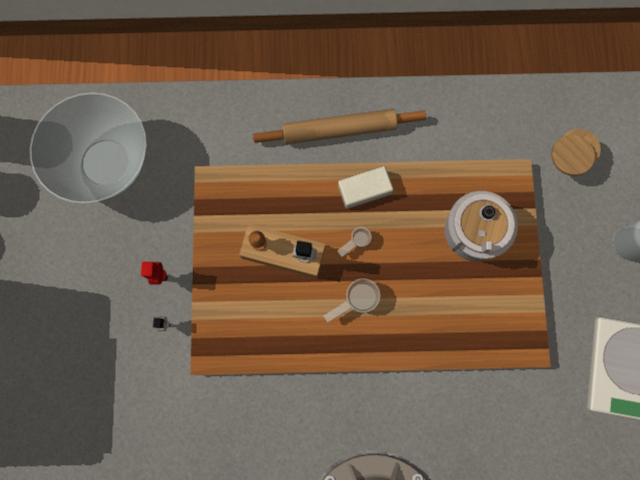

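```bash
cat > /tmp/p.py <<'E'
import re
s=open('h.py').read()
s=s.replace('c=bot.capture(n); return c','c=dict(bot.capture(n)); c["rotation"]=Rotation.from_euler("xyz",c["rotation"]).as_matrix(); return c').replace('import numpy as np, cv2','import numpy as np, cv2\nfrom scipy.spatial.transform import Rotation')
open('h.py','w').write(s)
E
python3 /tmp/p.py
python3 - <<'E'
from h import *
a=cam("scene"); b=cam("top")
P={"canister":[(238.5,196),(475.9,230.7)],"ring_tab":[(253.3,147.1),(490.8,238.7)],"lock_mark":[(269.1,170.3),(458.6,243.5)],"valve_pad":[(228.1,162.2),(488,214.3)],"grip":[(328.3,220.2),(303.9,249.5)],"gauge":[(328.3,266),(305.8,257.5)]}
for k,(p,q) in P.items():
    x,e=tri([ray(a,p),ray(b,q)]); print(k,x.round(4),np.round(e,4))
u=cv2.resize(a["pixels"][125:215,195:285],None,fx=6,fy=6,interpolation=cv2.INTER_CUBIC)
v=cv2.resize(b["pixels"][180:270,435:525],None,fx=6,fy=6,interpolation=cv2.INTER_CUBIC)
cv2.imwrite("pics/can.png",cv2.resize(np.hstack([u,v]),(800,400)))
u=cv2.resize(a["pixels"][200:290,295:385],None,fx=6,fy=6,interpolation=cv2.INTER_CUBIC)
v=cv2.resize(b["pixels"][210:300,235:325],None,fx=6,fy=6,interpolation=cv2.INTER_CUBIC)
cv2.imwrite("pics/ga.png",cv2.resize(np.hstack([u,v]),(800,400)))
E
```

```text
canister [ 0.6067 -0.2442  0.0249] [0.0002 0.0002]
ring_tab [ 0.5592 -0.2353  0.1606] [0.003 0.003]
lock_mark [ 0.5527 -0.1762  0.123 ] [0.009 0.009]
valve_pad [ 0.621  -0.2455  0.1285] [0.0022 0.0022]
grip [0.5522 0.1307 0.1548] [0.0038 0.0038]
gauge [0.5541 0.132  0.0358] [0.0016 0.0016]
```

View pics/can.png

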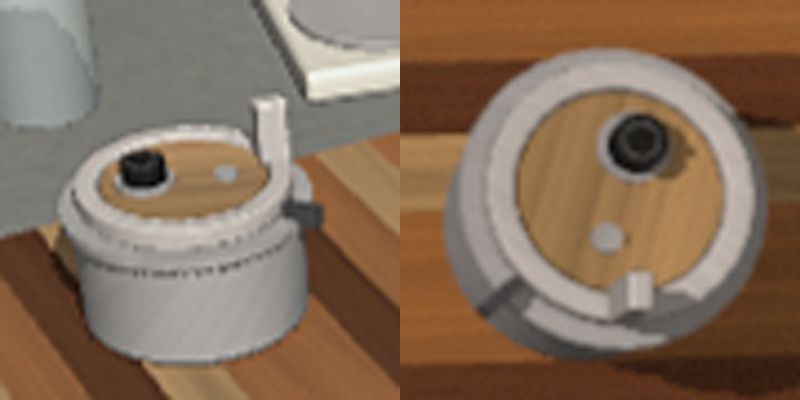

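View pics/ga.png

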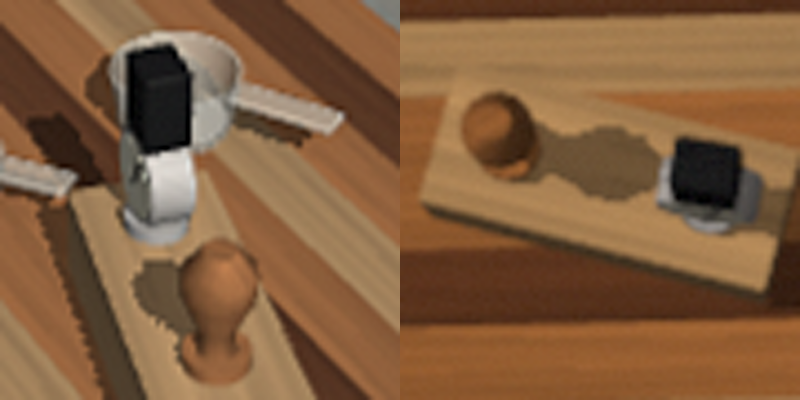

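```bash
cat > m.py <<'E'
from h import *
from scipy.optimize import least_squares, differential_evolution
def canfit(a,b,S,T,p0=(.6,-.244,.025,0,3.1,2.35)):
    def pts(p):
        x,y,z,v,t,l=p; f=lambda r,an,h:np.array([x+r*np.cos(an),y+r*np.sin(an),z+h])
        return dict(disc=f(0,0,.088),pad=f(.022,v,.102),tab=f(.054,t,.126),lock=f(.072,l,.086))
    def res(p):
        P=pts(p); r=[]
        for c,M in((a,S),(b,T)):
            for k in M: r+=list(np.array(proj(c,P[k]))-M[k])
        return np.array(r)
    s=least_squares(res,p0,loss="soft_l1",x_scale=[.01]*3+[.1]*3,diff_step=1e-3); return s.x,res(s.x),pts(s.x)
def boxfit(cams,masks,z0,z1,sx,sy,bounds):
    def cost(p):
        x,y,w=p[:3]; e=0
        for c,m in zip(cams,masks):
            q=[proj(c,[x+i*sx/2*np.cos(w)-j*sy/2*np.sin(w),y+i*sx/2*np.sin(w)+j*sy/2*np.cos(w),z]) for i in(-1,1) for j in(-1,1) for z in(z0,z1)]
            h=cv2.convexHull(np.array(q,np.float32)); im=np.zeros(m.shape,np.uint8)
            cv2.fillConvexPoly(im,np.round(h*16).astype(np.int32),255,cv2.LINE_AA,4)
            e+=np.abs(im/255.-m).sum()/m.sum()
        return e
    r=differential_evolution(cost,bounds,seed=1,maxiter=60,popsize=12); return r.x,r.fun
def black(c,rect,th=45):
    x0,y0,x1,y1=rect; g=c["pixels"].max(2); m=np.zeros(g.shape); s=(g[y0:y1,x0:x1]<th).astype(np.uint8)
    n,l,st,_=cv2.connectedComponentsWithStats(s); k=1+np.argmax(st[1:,4]); m[y0:y1,x0:x1]=(l==k); return m
E
python3 - <<'E'
from m import *
a=cam("scene"); b=cam("top")
S=dict(disc=(236.4,165.5),pad=(227.2,160.3),tab=(255.1,147.7),lock=(262.5,171))
T=dict(disc=(484.5,222.7),pad=(488.5,212.2),tab=(488.3,246),lock=(458.6,246.8))
p,r,P=canfit(a,b,S,T); print(p.round(4),"angle tab-lock",p[4]-p[5]); print(r.round(1)); print({k:v.round(4) for k,v in P.items()})
zb=p[2]
ms=[black(a,(315,195,350,240)),black(b,(290,235,320,265))]; print([ (m.sum(),np.argwhere(m).min(0),np.argwhere(m).max(0)) for m in ms])
for sx,sy in((.024,.03),):
    print(boxfit([a,b],ms,zb+.006+.094,zb+.006+.136,sx,sy,[(.53,.58),(.1,.16),(-1.6,1.6)]))
    for i in(0,1): print(boxfit([[a,b][i]],[ms[i]],zb+.1,zb+.142,sx,sy,[(.53,.58),(.1,.16),(-1.6,1.6)]))
E
```

```text
[ 0.6028 -0.2408  0.0295 -0.      3.0553  2.2651] angle tab-lock 0.7902421163849098
[ 0.4 -0.2  0.9  2.2  0.8 -0.2  0.2 -0.2  0.9  0.5 -2.1 -1.   1.8 -0.5
  1.2 -0.9]
{'disc': array([ 0.6028, -0.2408,  0.1175]), 'pad': array([ 0.6248, -0.2408,  0.1315]), 'tab': array([ 0.549 , -0.2361,  0.1555]), 'lock': array([ 0.5568, -0.1854,  0.1155])}
[(np.float64(295.0), array([210, 324]), array([234, 337])), (np.float64(201.0), array([242, 296]), array([256, 311]))]
(array([ 0.55233083,  0.13256338, -0.50903369]), np.float64(0.7739691042957364))
(array([ 0.55039475,  0.12845901, -0.49966311]), np.float64(0.2755201063476238))
(array([0.5512937 , 0.13393906, 0.16269586]), np.float64(0.4066920300458492))
```

```bash
sed -i 's/return \[round(v\[0\]\/v\[2\]\*f+c\["cx"\],1),round(v\[1\]\/v\[2\]\*f+c\["cy"\],1)\]/return [v[0]\/v[2]*f+c["cx"],v[1]\/v[2]*f+c["cy"]]/' h.py
python3 - <<'E'
from m import *
a=cam("scene"); b=cam("top")
S=dict(disc=(236.4,165.5),pad=(227.2,160.3),tab=(255.1,147.7),lock=(262.5,171))
T=dict(disc=(484.5,222.7),pad=(488.5,212.2),tab=(488.3,246),lock=(458.6,246.8))
p,r,P=canfit(a,b,S,T,(.6,-.244,.025,-.35,3.1,2.35)); print(p.round(4),"angle tab-lock",p[4]-p[5]); print(r.round(1)); print({k:v.round(4) for k,v in P.items()})
zb=p[2]
for th in (45,70):
  ms=[black(a,(315,195,350,240),th),black(b,(290,235,320,265),th)]; print([m.sum() for m in ms])
  for i in(0,1):
   for w in np.radians([-20,-10,-5,0,5,10,15,20,30]):
    f=boxfit([[a,b][i]],[ms[i]],zb+.1,zb+.142,.024,.03,[(.53,.58),(.1,.16),(w,w+1e-6)]); print(i,round(np.degrees(w)),f[0][:2].round(4),round(f[1],3))
q=dict(tam=(257,239),g=(304,250))
print(onz(b,(257.5,239.5),zb+.095),onz(b,(304,249),zb+.142))
E
```

```text
[ 0.6033 -0.2382  0.0305 -0.3527  3.0416  2.2763] angle tab-lock 0.7652912974628605
[ 0.6 -0.1  0.4  1.   1.1  0.1  0.6 -0.2 -0.2  0.2  0.5 -0.7  0.3 -0.8
  0.3 -0.8]
{'disc': array([ 0.6033, -0.2382,  0.1185]), 'pad': array([ 0.6239, -0.2458,  0.1325]), 'tab': array([ 0.5495, -0.2328,  0.1565]), 'lock': array([ 0.5566, -0.1834,  0.1165])}
[np.float64(295.0), np.float64(200.0)]
0 -20 [0.5501 0.1279] 0.353
0 -10 [0.5507 0.1287] 0.461
0 -5 [0.5511 0.126 ] 0.503
0 0 [0.55   0.1268] 0.539
0 5 [0.5526 0.1277] 0.571
0 10 [0.5534 0.1297] 0.59
0 15 [0.5506 0.1301] 0.608
0 20 [0.5517 0.1292] 0.612
0 30 [0.5509 0.1298] 0.596
1 -20 [0.5505 0.1336] 0.473
1 -10 [0.5494 0.134 ] 0.456
1 -5 [0.5506 0.1333] 0.445
1 0 [0.5496 0.1327] 0.436
1 5 [0.5503 0.1337] 0.419
1 10 [0.551  0.1341] 0.421
1 15 [0.5508 0.1339] 0.428
1 20 [0.5506 0.1342] 0.454
1 30 [0.5505 0.1345] 0.496
[np.float64(317.0), np.float64(232.0)]
0 -20 [0.5527 0.1304] 0.267
0 -10 [0.5517 0.1263] 0.358
0 -5 [0.5544 0.1284] 0.399
0 0 [0.5535 0.1281] 0.429
0 5 [0.5523 0.1277] 0.462
0 10 [0.5527 0.1286] 0.48
0 15 [0.5528 0.1292] 0.496
0 20 [0.5527 0.1311] 0.505
0 30 [0.5522 0.1318] 0.49
1 -20 [0.5495 0.1331] 0.279
1 -10 [0.5492 0.1341] 0.266
1 -5 [0.5493 0.1329] 0.269
1 0 [0.5494 0.1328] 0.268
1 5 [0.549  0.1336] 0.27
1 10 [0.549  0.1337] 0.288
1 15 [0.5495 0.1339] 0.31
1 20 [0.549  0.1339] 0.334
1 30 [0.5494 0.1335] 0.369
[0.57711947 0.22830178 0.12545252] [0.54679499 0.13218005 0.17245252]
```

>>> {"api": "play_rows", "payload": {"targets": [[[0.0, 0.0, 0.05], [0, 0, 0], 0.6], [[0.265, 0.379, 0.05], [0, 0, -0.535], 0.6], [[0.265, 0.379, 0.05], [0, 0, -0.535], 0.6], [[0.265, 0.379, 0.05], [0, 0, -0.535], 0.6], [[0.265, 0.379, 0.05], [0, 0, -0.535], 0.6], [[0.265, 0.379, 0.05], [0, 0, -0.535], 0.6], [[0.265, 0.379, 0.05], [0, 0, -0.535], 0.6], [[0.265, 0.379, 0.05], [0, 0, -0.535], 0.6], [[0.265, 0.379, 0.05], [0, 0, -0.535], 0.6], [[0.265, 0.379, 0.05], [0, 0, -0.535], 0.6]], "newtons": 6}}

```text
clock: 2.2
tool_pos: [0.5382, -0.2485, 0.2778]
tcp_rot: [3.141, -0.001, -0.1]
ft_force: [1.3, -2.0, 0.1]
finger_gap: 0.601
grasp_force: 0.0
```

>>> {"api": "play_rows", "payload": {"targets": [[[0, 0, 0], [0, 0, 0], 0.6], [[0, 0, 0], [0, 0, 0], 0.6]]}}

```text
clock: 2.4
tool_pos: [0.5378, -0.2493, 0.2774]
tcp_rot: [-3.141, 0.0, -0.098]
ft_force: [-0.7, -2.2, 0.4]
finger_gap: 0.6
grasp_force: 0.0
```

Run:
```python
from h import *
a=cam("scene"); b=cam("top")
print(bot.observe()["tool_pos"])
u=cv2.resize(a["pixels"][85:215,180:310],(400,400),interpolation=cv2.INTER_CUBIC)
v=cv2.resize(b["pixels"][160:290,425:555],(400,400),interpolation=cv2.INTER_CUBIC)
cv2.imwrite("pics/c2.png",np.hstack([u,v]))
```

```text
[ 0.53674176 -0.25136507  0.27748196]
```

View pics/c2.png

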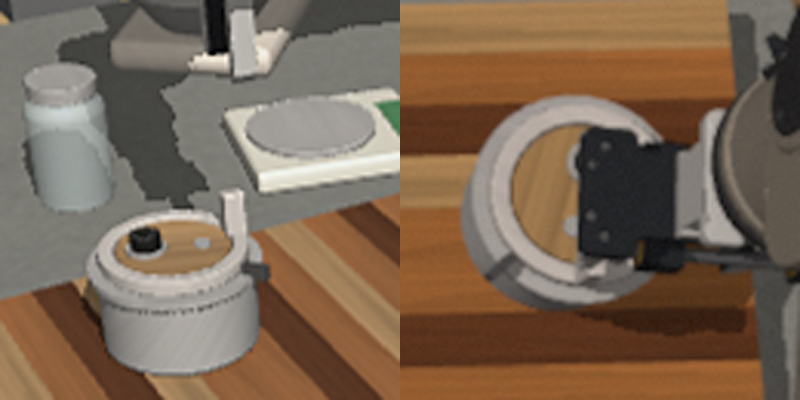

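>>> {"api": "play_rows", "payload": {"targets": [[[0.012, 0.017, 0], [0, 0, 0], 0.6], [[0.012, 0.017, -0.04], [0, 0, 0], 0.6], [[0.012, 0.017, -0.075], [0, 0, 0], 0.6], [[0.012, 0.017, -0.075], [0, 0, 0], 0.6], [[0.012, 0.017, -0.075], [0, 0, 0], 0.6]]}}

```text
clock: 3.0
tool_pos: [0.5489, -0.2344, 0.2031]
tcp_rot: [3.141, 0.001, -0.102]
ft_force: [0.4, 0.5, 1.5]
finger_gap: 0.598
grasp_force: 0.0
```

Run:
```python
from h import *
a=cam("scene"); print(bot.observe()["tool_pos"]); b=cam("top")
print(bot.observe()["tool_pos"])
u=cv2.resize(a["pixels"][85:215,180:310],(400,400),interpolation=cv2.INTER_CUBIC)
v=cv2.resize(b["pixels"][160:290,425:555],(400,400),interpolation=cv2.INTER_CUBIC)
cv2.imwrite("pics/c3.png",np.hstack([u,v]))
```

```text
[ 0.54961451 -0.23450173  0.20413186]
[ 0.54998795 -0.23432431  0.20451772]
```

View pics/c3.png

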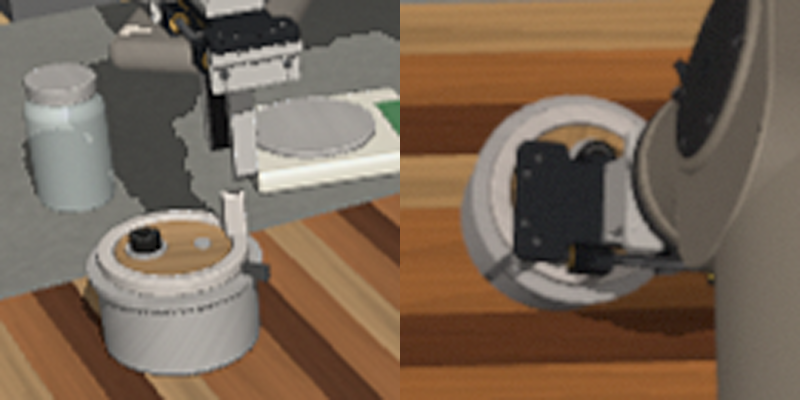

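Run:
```python
from h import *
a=cam("scene"); s=bot.observe(); p=np.array(s["tool_pos"]);R=Rotation.from_euler("xyz",s["tcp_rot"]).as_matrix()
for j in(-.028,0,.028): print(j,np.round(proj(a,p+R@[0,j,.022]),1))
print(np.round(proj(a,[.5495,-.2328,.1565]),1))
```

```text
-0.028 [258.6 142.8]
0 [255.  138.2]
0.028 [251.4 133.7]
[256.2 147.8]
```

>>> {"api": "play_rows", "payload": {"targets": [[[0, 0, -0.035], [0, 0, 0], 0.6], [[0, 0.001, -0.05], [0, 0, 0], 0.6], [[0, 0.001, -0.05], [0, 0, 0], 0.6], [[0, 0.001, -0.05], [0, 0, 0], 0.0], [[0, 0.001, -0.05], [0, 0, 0], 0.0], [[0, 0.001, -0.05], [0, 0, 0], 0.0], [[0, 0.001, -0.05], [0, 0, 0], 0.0], [[0, 0.001, -0.05], [0, 0, 0], 0.0]], "newtons": 6}}

```text
clock: 3.95
tool_pos: [0.5495, -0.2324, 0.1528]
tcp_rot: [3.142, -0.0, -0.1]
ft_force: [-0.2, -0.1, 0.6]
finger_gap: 0.213
grasp_force: 0.0
```

>>> {"api": "play_rows", "payload": {"targets": [[[0, 0, 0], [0, 0, 0], 0.0], [[0, 0, 0], [0, 0, 0], 0.0], [[0, 0, 0], [0, 0, 0], 0.0], [[0, 0, 0], [0, 0, 0], 0.0]]}}

```text
clock: 4.35
tool_pos: [0.5493, -0.2326, 0.1526]
tcp_rot: [3.141, -0.0, -0.101]
ft_force: [-2.7, -1.6, 5.8]
finger_gap: 0.127
grasp_force: 6.0
```

>>> {"api": "play_rows", "payload": {"targets": [[[0.0005, 0.0034, 0], [0, 0, -0.064], 0.0], [[0.0011, 0.0068, 0], [0, 0, -0.1275], 0.0], [[0.002, 0.0101, 0], [0, 0, -0.191], 0.0], [[0.0031, 0.0134, 0], [0, 0, -0.255], 0.0], [[0.0045, 0.0166, 0], [0, 0, -0.319], 0.0], [[0.0059, 0.0197, 0], [0, 0, -0.3825], 0.0]]}}

```text
clock: 4.95
tool_pos: [0.5555, -0.2128, 0.1527]
tcp_rot: [3.142, -0.001, -0.486]
ft_force: [1.8, -3.5, 2.7]
finger_gap: 0.13
grasp_force: 6.0
```

>>> {"api": "play_rows", "payload": {"targets": [[[0.0017, 0.003, 0], [0, 0, -0.064], 0.0], [[0.0036, 0.0059, 0], [0, 0, -0.1275], 0.0], [[0.0057, 0.0087, 0], [0, 0, -0.191], 0.0], [[0.0079, 0.0113, 0], [0, 0, -0.255], 0.0], [[0.0103, 0.0138, 0], [0, 0, -0.319], 0.0], [[0.0128, 0.0161, 0], [0, 0, -0.3825], 0.0], [[0.0128, 0.0161, 0], [0, 0, -0.3825], 0.0], [[0.0128, 0.0161, 0], [0, 0, -0.3825], 0.3], [[0.0128, 0.0161, 0], [0, 0, -0.3825], 0.3], [[0.0128, 0.0161, 0], [0, 0, -0.3825], 0.3]]}}

```text
clock: 5.95
tool_pos: [0.5677, -0.1964, 0.1522]
tcp_rot: [3.141, 0.001, -0.864]
ft_force: [-0.4, 0.2, -0.7]
finger_gap: 0.293
grasp_force: 0.0
```

>>> {"api": "play_rows", "payload": {"targets": [[[0, 0, 0.03], [0, 0, 0], 0.4], [[0, 0, 0.08], [0, 0, 0], 0.6], [[0, 0, 0.13], [0, 0, 0], 0.6], [[-0.05, 0.03, 0.13], [0, 0, 0], 0.6], [[-0.07, 0.08, 0.13], [0, 0, 0], 0.6], [[-0.07, 0.13, 0.13], [0, 0, 0], 0.6], [[-0.07, 0.15, 0.13], [0, 0, 0], 0.6], [[-0.07, 0.15, 0.13], [0, 0, 0], 0.6]]}}

```text
clock: 6.75
tool_pos: [0.4977, -0.0423, 0.2828]
tcp_rot: [-3.141, 0.0, -0.859]
ft_force: [1.1, -0.9, 0.2]
finger_gap: 0.599
grasp_force: 0.0
```

Run:
```python
from h import *
a=cam("scene"); b=cam("top"); s=bot.observe(); print(s["tool_pos"],s["tcp_rot"],s["q"])
for n in ("scene","top"):
  for t in("ring_tab","lock_mark","valve_pad"): print(n,t,[(np.round(r["position"],1).tolist(),round(r["conf"],2)) for r in bot.place_of(t,n)][:3])
u=cv2.resize(a["pixels"][125:215,195:285],(400,400),interpolation=cv2.INTER_CUBIC)
v=cv2.resize(b["pixels"][180:270,435:525],(400,400),interpolation=cv2.INTER_CUBIC)
cv2.imwrite("pics/c4.png",np.hstack([u,v]))
```

```text
[ 0.49791832 -0.04638852  0.28253366] [ 3.14156670e+00 -1.55258582e-04 -8.63655850e-01] [-2.87661405e-02  8.96621298e-02 -7.77966871e-03  1.92132250e+00
  9.22315631e-04  1.13053473e+00 -2.47135975e+00]
scene ring_tab [([250.0, 156.8], 0.83), ([341.4, 297.1], 0.58), ([333.6, 226.6], 0.36)]
scene lock_mark [([266.9, 170.0], 0.84)]
scene valve_pad [([226.0, 161.3], 0.43), ([237.3, 257.9], 0.37)]
top ring_tab []
top lock_mark []
top valve_pad []
```

View pics/c4.png

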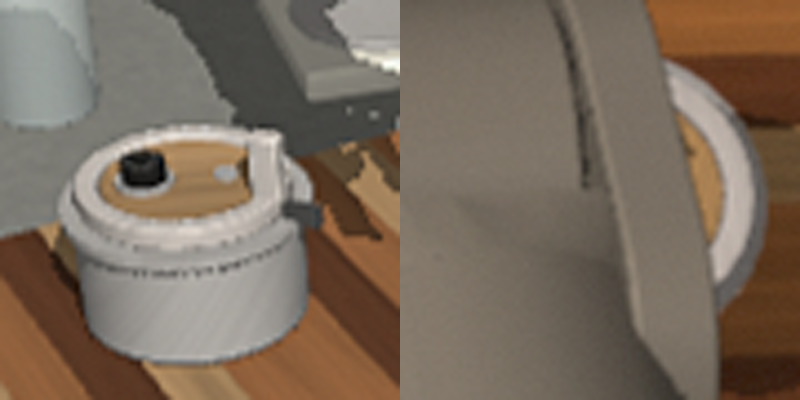

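>>> {"api": "play_rows", "payload": {"targets": [[[0.03, 0.15, 0.03], [0, 0, 0.15], 0.9], [[0.03, 0.15, 0.03], [0, 0, 0.3], 0.9], [[0.03, 0.15, 0.03], [0, 0, 0.45], 0.9], [[0.03, 0.15, 0.03], [0, 0, 0.6], 0.9], [[0.03, 0.177, 0.03], [0, 0, 0.75], 0.9], [[0.03, 0.177, 0.03], [0, 0, 0.9], 0.9], [[0.03, 0.177, 0.03], [0, 0, 1.05], 0.9], [[0.03, 0.177, 0.03], [0, 0, 1.2], 0.9], [[0.03, 0.177, 0.03], [0, 0, 1.35], 0.9], [[0.03, 0.177, 0.03], [0, 0, 1.5], 0.9]]}}

```text
clock: 8.15
tool_pos: [0.5282, 0.13, 0.3123]
tcp_rot: [-3.141, 0.0, 0.64]
ft_force: [-0.6, -0.3, 0.3]
finger_gap: 0.902
grasp_force: 0.0
```

>>> {"api": "play_rows", "payload": {"targets": [[[0.0, 0.0, 0.0], [0, 0, 0.15], 0.9], [[0.0, 0.0, 0.0], [0, 0, 0.3], 0.9], [[0.0, 0.0, 0.0], [0, 0, 0.45], 0.9], [[0.0, 0.0, 0.0], [0, 0, 0.6], 0.9], [[0.0, 0.0, 0.0], [0, 0, 0.76], 0.9], [[0.0, 0.0, 0.0], [0, 0, 0.76], 0.9]]}}

```text
clock: 8.75
tool_pos: [0.5282, 0.13, 0.3123]
tcp_rot: [-3.141, 0.0, 1.397]
ft_force: [0.3, 0.1, 0.2]
finger_gap: 0.902
grasp_force: 0.0
```

Run:
```python
from h import *
a=cam("scene"); b=cam("top"); s=bot.observe(); print(s["clock"],s["tool_pos"],s["tcp_rot"],s["q"])
for t in("ring_tab","lock_mark","valve_pad"): print(t,[(np.round(r["position"],1).tolist(),round(r["conf"],2)) for r in bot.place_of(t,"top")][:3])
u=cv2.resize(b["pixels"][200:270,435:505],(400,400),interpolation=cv2.INTER_CUBIC)
v=cv2.resize(a["pixels"][160:280,280:400],(400,400),interpolation=cv2.INTER_CUBIC)
cv2.imwrite("pics/c5.png",np.hstack([u,v]))
```

```text
8.85 [0.52816798 0.13006701 0.31236296] [-3.14133520e+00  1.84520674e-06  1.38995035e+00] [-0.06806774  0.16223224 -0.32915041  1.77701027  0.05564957  1.21164655
 -0.59363076]
ring_tab [([281.2, 254.2], 0.58)]
lock_mark [([460.2, 242.3], 0.85)]
valve_pad [([489.3, 211.6], 0.67)]
```

View pics/c5.png

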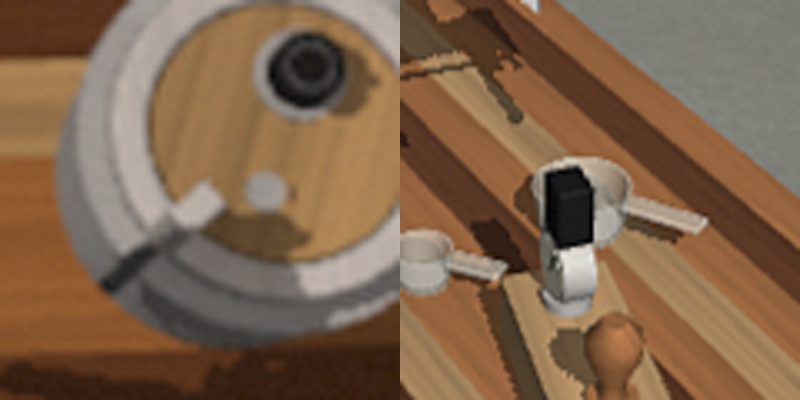

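Run:
```python
from m import *
a=cam("scene"); b=cam("top")
S=dict(disc=(236.4,165.5),pad=(227.2,160.3),tab=(254.2,155.4),lock=(262.5,171))
T=dict(disc=(484.5,222.7),pad=(488.8,212.1),tab=(470.2,235.5),lock=(457.9,246.4))
p,r,P=canfit(a,b,S,T,(.6,-.244,.025,-.35,2.3,2.35)); print(p.round(4),"tab-lock",p[4]-p[5]); print(r.round(1)); print(P)
c=[.6033,-.2382]
for z0 in(.0275,.0305):
  t=onz(b,T["tab"],z0+.126); l=onz(b,T["lock"],z0+.086); pd=onz(b,T["pad"],z0+.102); d=onz(b,T["disc"],z0+.088)
  print(d,pd,t,l,[np.arctan2(q[1]-d[1],q[0]-d[0]) for q in(pd,t,l)])
m=black(b,(480,204,500,220),60); print(np.argwhere(m>0).mean(0)[::-1],m.sum())
```

```text
[ 0.6036 -0.2385  0.0308 -0.3596  2.2534  2.259 ] tab-lock -0.005609479514500748
[ 0.5 -0.2  0.3  0.8  0.7  0.   0.2 -0.1 -0.   0.1  0.5 -0.8 -0.6  0.2
  0.8 -1.1]
{'disc': array([ 0.60356641, -0.23852856,  0.11877505]), 'pad': array([ 0.62415896, -0.2462711 ,  0.13277505]), 'tab': array([ 0.56950248, -0.1966281 ,  0.15677505]), 'lock': array([ 0.55783516, -0.18291693,  0.11677505])}
[ 0.6044316  -0.23948351  0.1155    ] [ 0.62336186 -0.246025    0.1295    ] [ 0.57050662 -0.19857782  0.1535    ] [ 0.55624588 -0.18186509  0.1135    ] [np.float64(-0.3327111977692544), np.float64(2.2631769665570927), np.float64(2.267277014422202)]
[ 0.60376536 -0.23865038  0.1185    ] [ 0.62264009 -0.24516559  0.1325    ] [ 0.56990592 -0.19782275  0.1565    ] [ 0.55570056 -0.1811766   0.1165    ] [np.float64(-0.3323756013391213), np.float64(2.2631652816235874), np.float64(2.267277532117773)]
[488.13821138 212.01626016] 123.0
```

>>> {"api": "play_rows", "payload": {"targets": [[[0.023, 0.001, 0.0], [0, 0, -0.087], 0.9], [[0.023, 0.001, -0.04], [0, 0, -0.173], 0.9], [[0.023, 0.001, -0.08], [0, 0, -0.173], 0.9], [[0.023, 0.001, -0.115], [0, 0, -0.173], 0.9], [[0.023, 0.001, -0.14], [0, 0, -0.173], 0.9], [[0.023, 0.001, -0.155], [0, 0, -0.173], 0.9], [[0.023, 0.001, -0.155], [0, 0, -0.173], 0.9], [[0.023, 0.001, -0.155], [0, 0, -0.173], 0.5], [[0.023, 0.001, -0.155], [0, 0, -0.173], 0.4]], "newtons": 10}}

```text
clock: 10.0
tool_pos: [0.5519, 0.1318, 0.1589]
tcp_rot: [3.14, -0.001, 1.221]
ft_force: [-0.1, -0.1, 0.9]
finger_gap: 0.767
grasp_force: 0.0
```

>>> {"api": "play_rows", "payload": {"targets": [[[0, 0, 0.0], [0, 0, 0], 0.3], [[0, 0, 0.0], [0, 0, 0], 0.1], [[0, 0, 0.0], [0, 0, 0], 0.1], [[0, 0, 0.0], [0, 0, 0], 0.1], [[0, 0, 0.0], [0, 0, 0], 0.1], [[0, 0, 0.0], [0, 0, 0], 0.1], [[0, 0, 0.0], [0, 0, 0], 0.1], [[0, 0, 0.0], [0, 0, 0], 0.1]], "newtons": 10}}

```text
clock: 10.8
tool_pos: [0.5511, 0.1315, 0.1575]
tcp_rot: [-3.142, -0.0, 1.222]
ft_force: [0.3, -0.6, 0.8]
finger_gap: 0.27
grasp_force: 9.4
```

>>> {"api": "play_rows", "payload": {"targets": [[[0, 0, 0.0], [0, 0, 0], 0.1], [[0, 0, 0.0], [0, 0, 0], 0.1], [[0, 0, 0.0], [0, 0, 0], 0.1], [[0, 0, 0.0], [0, 0, 0], 0.1], [[0, 0, 0.02], [0, 0, 0], 0.1], [[0, 0, 0.04], [0, 0, 0], 0.1], [[0, 0, 0.07], [0, 0, 0], 0.1], [[0, 0, 0.11], [0, 0, 0], 0.1], [[0, 0, 0.13], [0, 0, 0], 0.1], [[0, 0, 0.13], [0, 0, 0], 0.1]], "newtons": 25}}

```text
clock: 11.8
tool_pos: [0.5521, 0.1319, 0.2904]
tcp_rot: [3.138, -0.003, 1.222]
ft_force: [0.9, -0.2, -1.5]
finger_gap: 0.262
grasp_force: 23.8
```

Run:
```python
from h import *
a=cam("scene"); b=cam("top"); s=bot.observe(); print(s["clock"],s["tool_pos"],s["tcp_rot"],s["q"],s["ft_force"],s["finger_gap"])
p=np.array(s["tool_pos"]); print("foot expected",np.round(proj(a,p-[0,0,.121]),1),"grip",np.round(proj(a,p-[0,0,.003]),1))
for t in("gauge","gauge_grip"): print(t,[(np.round(r["position"],1).tolist(),round(r["conf"],2)) for r in bot.place_of(t,"scene")][:3])
cv2.imwrite("pics/c6.png",cv2.resize(a["pixels"][120:300,250:490],(800,600),interpolation=cv2.INTER_CUBIC))
```

```text
11.9 [0.55082834 0.1313433  0.28697604] [-3.14148337e+00  2.16967652e-04  1.22168156e+00] [-0.08558578  0.21696797 -0.30718751  1.7658741   0.07085757  1.16974351
 -0.76283216] [-0.09641074 -0.00889452 -1.2059615 ] 0.2622159553254683
foot expected [331.  215.9] grip [331.8 163.9]
gauge [([472.8, 349.2], 0.72), ([435.2, 372.0], 0.69), ([329.2, 215.4], 0.62)]
gauge_grip [([328.0, 163.9], 0.89), ([482.6, 317.1], 0.69), ([238.6, 196.3], 0.69)]
```

View pics/c6.png

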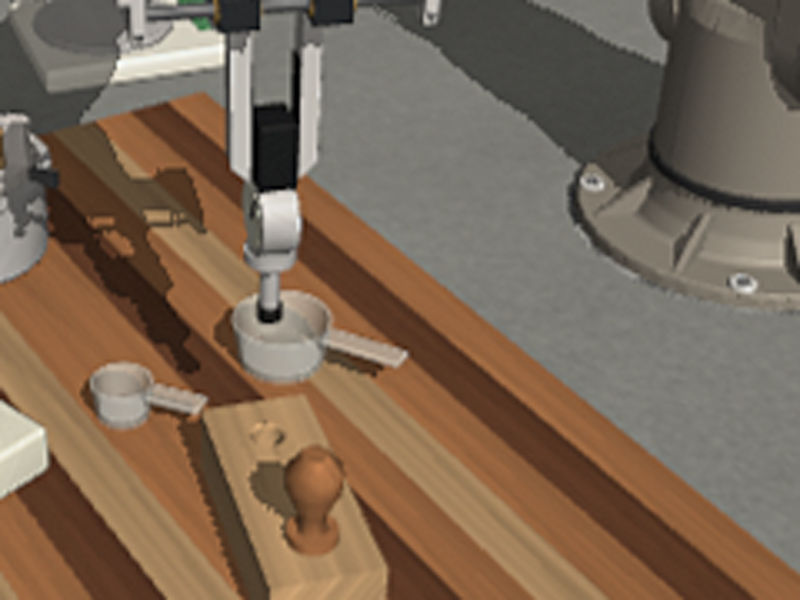

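>>> {"api": "play_rows", "payload": {"targets": [[[0, 0, 0.03], [0, 0, 0], 0.1], [[0.008, -0.04, 0.03], [0, 0, 0], 0.1], [[0.016, -0.08, 0.03], [0, 0, 0], 0.1], [[0.024, -0.12, 0.03], [0, 0, 0], 0.1], [[0.032, -0.16, 0.03], [0, 0, 0], 0.1], [[0.04, -0.2, 0.03], [0, 0, 0], 0.1], [[0.048, -0.24, 0.03], [0, 0, 0], 0.1], [[0.056, -0.28, 0.03], [0, 0, 0], 0.1], [[0.064, -0.32, 0.03], [0, 0, 0], 0.1], [[0.069, -0.35, 0.03], [0, 0, 0], 0.1]]}}

```text
clock: 13.0
tool_pos: [0.6196, -0.2213, 0.3156]
tcp_rot: [-3.139, 0.001, 1.22]
ft_force: [0.6, -0.3, -1.8]
finger_gap: 0.263
grasp_force: 23.8
```

>>> {"api": "play_rows", "payload": {"targets": [[[0.002, -0.015, 0], [0, 0, 0], 0.1], [[0.004, -0.027, 0], [0, 0, 0], 0.1], [[0.004, -0.027, 0], [0, 0, 0], 0.1], [[0.004, -0.027, -0.02], [0, 0, 0], 0.1], [[0.004, -0.027, -0.04], [0, 0, 0], 0.1], [[0.004, -0.027, -0.04], [0, 0, 0], 0.1]]}}

```text
clock: 13.6
tool_pos: [0.6231, -0.2433, 0.2749]
tcp_rot: [-3.137, -0.0, 1.224]
ft_force: [-0.8, 0.1, -1.4]
finger_gap: 0.265
grasp_force: 23.8
```

Run:
```python
from h import *
a=cam("scene"); s=bot.observe(); print(s["clock"],s["tool_pos"],s["tcp_rot"],s["ft_force"],s["finger_gap"])
p=np.array(s["tool_pos"]); f=p-[0,0,.121]; print("foot expected",np.round(proj(a,f),1),"pad",np.round(proj(a,[.6237,-.2458,.1325]),1))
for t in("gauge","gauge_grip","valve_pad"): print(t,[(np.round(r["position"],1).tolist(),round(r["conf"],2)) for r in bot.place_of(t,"scene")][:3])
x,y=190,95
cv2.imwrite("pics/c7.png",cv2.resize(a["pixels"][y:y+90,x:x+100],(800,720),interpolation=cv2.INTER_CUBIC)[:600])
# dark blobs: pad / foot
g=a["pixels"].max(2)
for r in range(120,172,2): print(r,"".join("#" if v<60 else "." for v in g[r,205:260]))
```

```text
13.65 [ 0.62370728 -0.24373435  0.27672923] [-3.13938538e+00 -4.04703900e-04  1.22354230e+00] [-0.35147697 -0.33776503 -1.26930732] 0.26431313981401405
foot expected [227.  153.3] pad [227.7 161.2]
gauge [([226.2, 151.3], 0.96), ([432.5, 374.9], 0.87)]
gauge_grip [([443.9, 328.8], 0.86), ([220.9, 108.4], 0.75), ([481.0, 318.3], 0.62)]
valve_pad [([226.1, 158.6], 0.63)]
120 ................##.....................................
122 .......................................................
124 .......................................................
126 .......................................................
128 .......................................................
130 .......................................................
132 .......................................................
134 .......................................................
136 ............#..........................................
138 .......................................................
140 .......................................................
142 ...............##......................................
144 .......................................................
146 .......................................................
148 .......................................................
150 .......................................................
152 ....................######.............................
154 ....................####...............................
156 ..............##.......................................
158 ...........#...........................................
160 ..................#########............................
162 .................######.###............................
164 ..................#########............................
166 ..................#######..............................
168 .......................................................
170 .......................................................
```

View pics/c7.png

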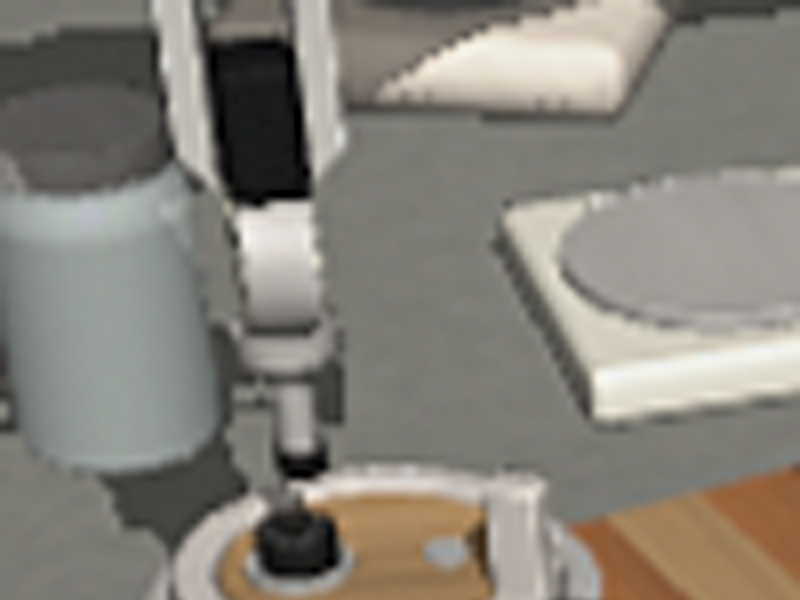

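>>> {"api": "play_rows", "payload": {"targets": [[[0, 0, -0.006], [0, 0, 0], 0.1], [[0, 0, -0.012], [0, 0, 0], 0.1], [[0, 0, -0.015], [0, 0, 0], 0.1], [[0, 0, -0.015], [0, 0, 0], 0.1], [[0, 0, -0.015], [0, 0, 0], 0.1]]}}

```text
clock: 14.3
tool_pos: [0.624, -0.2455, 0.2624]
tcp_rot: [-3.141, -0.0, 1.222]
ft_force: [-0.3, 1.2, -1.2]
finger_gap: 0.262
grasp_force: 23.8
```

```bash
cat > f.py <<'E'
from h import *
R=[]
for i in range(8):
    bot.capture("scene"); s=bot.observe(); R.append(list(s["tool_pos"])+list(s["ft_force"])+list(s["tcp_rot"])+list(s["torque"]))
R=np.array(R); print(s["clock"],R.mean(0).round(4),R.std(0).round(4)[:6])
E
python3 f.py
```

```text
14.7 [ 6.2410e-01 -2.4550e-01  2.6260e-01 -4.3000e-03  6.9300e-02 -1.3254e+00
  3.1414e+00 -0.0000e+00  1.2217e+00 -3.6500e-02 -5.3000e-02  1.2000e-03] [0.     0.     0.     0.5383 0.3298 0.4054]
```

>>> {"api": "play_rows", "payload": {"targets": [[[0, 0, -0.004], [0, 0, 0], 0.1], [[0, 0, -0.008], [0, 0, 0], 0.1], [[0, 0, -0.01], [0, 0, 0], 0.1], [[0, 0, -0.01], [0, 0, 0], 0.1], [[0, 0, -0.01], [0, 0, 0], 0.1]]}}

```text
clock: 15.2
tool_pos: [0.624, -0.2455, 0.2524]
tcp_rot: [-3.141, -0.0, 1.222]
ft_force: [0.2, 0.1, -0.2]
finger_gap: 0.262
grasp_force: 23.8
```

```bash
python3 f.py
```

```text
15.6 [ 0.624  -0.2455  0.2525 -0.3257  0.4716 -0.3756  0.7854 -0.      1.2217
  0.022   0.0275  0.0143] [0.     0.     0.     0.403  0.3961 0.2811]
```

>>> {"api": "play_rows", "payload": {"targets": [[[0, 0, -0.002], [0, 0, 0], 0.1], [[0, 0, -0.0038], [0, 0, 0], 0.1], [[0, 0, -0.0038], [0, 0, 0], 0.1], [[0, 0, -0.0038], [0, 0, 0], 0.1], [[0, 0, -0.0038], [0, 0, 0], 0.1]]}}

```text
clock: 16.1
tool_pos: [0.6241, -0.2456, 0.2489]
tcp_rot: [3.141, -0.0, 1.222]
ft_force: [-0.3, -0.1, 3.0]
finger_gap: 0.261
grasp_force: 23.8
```

```bash
sed -i 's/range(8)/range(16)/' f.py; python3 f.py
python3 - <<'E'
from h import *
a=cam("scene"); b=cam("top")
for t in("gauge","gauge_grip","valve_pad","ring_tab","lock_mark"): print(t,[(np.round(r["position"],1).tolist(),round(r["conf"],2)) for r in bot.place_of(t,"scene")][:3])
p=np.array(bot.observe()["tool_pos"]); print(np.round(proj(a,p-[0,0,.121]),1),np.round(proj(a,p-[0,0,.003]),1))
g=a["pixels"].max(2)
for r in range(110,172,2): print(r,"".join("#" if v<60 else "+" if v>150 else "." for v in g[r,205:260]))
E
```

```text
16.9 [ 0.6241 -0.2455  0.2487  0.1426 -0.0848  2.4603  2.7488 -0.      1.2217
 -0.0544 -0.0443  0.0137] [0.000e+00 0.000e+00 1.000e-04 5.017e-01 5.106e-01 3.873e-01]
gauge [([228.7, 163.8], 0.81), ([474.6, 347.3], 0.75), ([433.1, 374.1], 0.57)]
gauge_grip [([445.5, 328.0], 0.68), ([482.4, 318.8], 0.67), ([220.3, 118.6], 0.58)]
valve_pad [([225.6, 162.7], 0.45)]
ring_tab [([237.4, 196.5], 0.65), ([342.7, 296.6], 0.62)]
lock_mark [([264.6, 169.3], 0.7), ([333.7, 286.0], 0.36)]
[227.8 163. ] [222.4 119. ]
110 ......++++.###########.++++.#..#.......................
112 .....#++++.###########.++++............................
114 .....#+++++.###########++++............................
116 ......+++++.###########+++++...........................
118 ...+++.++++.###########.++++...........................
120 ++++++.++++.###########.++++.......................++++
122 ++++++.+++++.###########++++....................+++++++
124 ++++....++++.###########++++.....................++++++
126 ++++.....+++.###########.+........................+++++
128 ++++..........##########........................
[... 567 characters left out ...]
..+++++++++.............................
150 ++++++.............++++.....#..........................
152 +++++..................................................
154 ..............#......+++.++++++++++++++++++++..+++++...
156 .....................+++.++++++++++++++++++++++++++++..
158 ...........#.++......+++..+++++++++++++++++++.+++++++..
160 ..........+++++++++......#.+++++++++++++++++..+++++++++
162 ........+++++++++.#########.+++++++++++++++...+++++++.+
164 ..#..#.+++++..+++.#########.+..++..+++.++++...+++++++.+
166 .......++++...+.+.#######.....++...............++++++.+
168 ....++.+++++..++..+++++++++..........+..++++++.+++++++.
170 ....++..+++++...++++++++++++++++++++++++++++.++++++++..
```

```bash
python3 -c "
from plant import bot
print(bot.finish_job())"
```

```text
the job is handed in; nothing more can be done
None
```

I turned the lock ring until its tab lined up with the locked mark (within about 0.01 rad in the camera images). I then handed the job in with the gauge held upright on the middle of the valve pad, pressed about 4.7–5 mm (3.8 N), at about 17 s on the clock; the tamper, cup, scoop and butter were not touched.

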